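Hold the spice grinder's bayonet lid at its half-way pulse position

ROBOT

A 6-joint arm with a two-finger parallel gripper is mounted at the origin on the work surface. World frame = base frame: x ahead of the robot, y to its left, z up, the work surface at z = 0. Lengths are in m, angles in rad, forces in N, time in s.
With the tool pointing down it reaches from about 0.3 to 1 m from the base axis. Payload 5.1 kg.
Tool frame: the origin (TCP) lies at the very end of the fingers, on their centre line; the grasp point (between the pads) lies 19 mm behind it; z points along the fingers, x is the direction in which the jaws open and shut, and the axes are right-handed (so a half turn about z gives the same grasp; the last joint's range is limited). The gripper opens to 95 mm and grips with 3 to 60 N. Pads are 20 mm wide; open, the fingers measure 119 mm over their backs; the gripper's body (75 mm by 180 mm) begins 59 mm behind the grasp point.
Start: joints at [-1.313, 0.124, 1.65, -0, 1.367, -0.083], TCP at [0.217, -0.613, 0.215] pointing down, gripper open.
Joint ranges: [-2.61, 2.61], [-1.02, 2.33], [0.03, 2.71], [-1.35, 4.49], [0.32, 2.68], [-2.91, 2.91]. Speed limits (rad/s): [2.57, 2.57, 3.14, 3.14, 3.14, 3.14].

INTERFACE

Orientations are given as a 3x3 rotation matrix whose columns are the frame's x, y, z axes.
In Python, from cell import telemetry, read_camera, camera_model, close_job gives the robot as it stands.
- The arm moves only by the tool drive_tool, never from a script. Its arguments are lists of equal length, an entry for each row: "claw": the closure, from -1 (fully open) to 1 (shut), so that 0 is half open; "slide": the shift along the world's x, y, z in mm, a list of three; "twist": the turn about the world's z in rad. In form: {"claw": [claw, ...], "slide": [[x, y, z], ...], "twist": [twist, ...]}. A call has exactly 5 rows; each row is the pose to reach, as a shift and turn from the pose measured when the call began; what a row does not reach only later rows make up. A row lasts 1/8 s, in which the tool goes at most 62.5 mm and 10.7 degrees, less where a joint would pass 70% of its speed; a pose out of reach is approached as far as the arm can. A call with a gripper value outside its range is refused whole. The fingers move at their own pace and stop on an object; the grip force is fixed at half the most. Time passes only in rows, so rows that repeat a pose let the fingers close, or fill a call up. It gives the time, the measured TCP pose, the force and the opening at its end, in the units of the state.
- telemetry.get_state(): the state, without advancing time (a new reading comes with each control period).
- read_camera(name): name is "scene" or "side" or "wrist"; returns the picture (480x640x3 uint8, blue, green, red); there is no depth.
- camera_model(name): a dict with "fx", "fy", "cx", "cy" (pixels), "position" and "attitude" of the camera in the world. Camera axes: x right, y up, looking along -z (the intrinsics and any distortion apply to the point x, -y, -z); pixel columns grow to the right and rows downward; lengths in m; the calibration is good to about 2 mm. A picture is of the moment at which its call begins: read the wrist's pose just before it. camera_model takes no time and is no camera call; for the wrist camera it gives the pose at the moment of the call.
- close_job(): hands the job in, once; it reports no verdict.
The state is a dict: "time": time; "joint_positions": joint angles; "qvel": joint speeds; "joint_efforts": joint torques, N m; "position": TCP position; "tcp_rot": TCP orientation; "ft_force": force on the tool from outside, world axes, zero at the start; "moment": the same for the moment, N m; "gripper_width": opening from 0.0 (shut) to 1.0 (fully open).
Only numpy, scipy, OpenCV 4.12 (cv2) and the standard library are available. Lean on these libraries where they do the work, as an engineer would, in place of code of your own. Each camera call takes 0.05 s, during which the arm holds its last target. There are 200 camera calls.

TASK

The freshly washed spice grinder needs a pulse to spin its blade dry. Take its lid from the wooden tray, lower it onto the grinder so that its two tabs drop through the two notches of the collar and its flange sits down on the rim, then twist it clockwise seen from above to the half-way pulse mark, an eighth of a turn; never go on to the lock click at the quarter turn. The lid springs back if let go, so finish while still gripping it and keeping it steady at the pulse mark; leave the butter bell, sugar shaker, pepper mill and egg cup standing where they are.

Things in the scene. Friction and masses are not known exactly. Their poses are not given: they have to be found in the camera images.
- grinder: Electric spice grinder held fast by its suction foot, round steel housing 104 to 112 mm across, 125 mm high without lid. Origin: centre of its underside on the table, z up. At its top a white collar with a 7 mm thick inner lip (opening 80 mm diameter) cut by two notches at its own +x and -x; under the lip a channel of 96 mm diameter. Either lid tab may go into either notch.
- grinder_collar (a point): Centre of the collar's rim, on the grinder's axis, 125 mm above the table; axes as grinder.
- notch (a point): Middle of the +x notch in the lip, at rim height, 44 mm from the axis; the other lies half a turn round. Each notch is 20 mm wide and reaches out to 48 mm from the axis. A raised round dot outside the collar marks each notch.
- pulse_mark (a point): Long raised rib outside the collar, 56 mm from the axis, at rim height, 45 degrees clockwise (from above) of the +x notch: the half-way pulse position for the grip bar and its pointer. The same rib stands half a turn round. A pair of short ribs at 85 degrees marks the lock.
- switch_ring (a joint): Spring-returned ring under the lip, pushed round by the lid's tabs in 20 mm wide pockets, lagging the lid by about 0.08 rad. 0 = rest, pockets under the notches; grows clockwise from above (rad), stop at 1.45. Pulse: about 0.70 here, lid 0.785 past the notches. From about 1.0 the tabs ride onto spring balls, then click into lock. It pushes back 0.08 N m at 0, 0.18 half way, 0.28 near lock.
- lid: Grey plastic lid, 130 g (+-20 %), 77 mm high, right way up on the tray. Origin: centre of its underside, z up. From below: skirt 76 mm diameter (tapered below 6 mm height), 14 mm high; flange 96 mm diameter at 14 to 18 mm; dome to 48 mm; grip bar on top. Seated, the flange is on the collar rim and the origin 14 mm below the rim (111 mm above the table), with 2 mm play.
- lid_grip (a point): Point to grip, on the lid's axis 72 mm above its origin (fingertips 19 mm below it clear the dome), in the straight grip bar that runs along the lid's own x, in line with the two tabs: 58 mm long, 14 mm thick (along y), from 47 to 77 mm above the origin. Axes as lid.
- lid_tab (a point): Outer end of the +x tab, 44 mm from the lid's axis, 2.5 mm above its underside; a second tab lies half a turn round. Tabs are 12 mm wide and 5 mm high at the foot of the skirt; a small pointer on the flange stands above each. Seated, their tops are 2 mm under the lip.
- tray: Loose wooden tray, 200 x 260 mm (its own x, y), 18 mm high with 9 mm walls and a 9 mm floor; the lid stands on its inner floor. Origin: centre of its underside.
- butter_bell: White porcelain butter bell with knobbed lid, 98 mm across, 90 mm high, loose. Origin: centre of its underside. Leave alone.
- sugar_shaker: Blue glass sugar shaker with steel top, 72 mm across, 146 mm high, loose. Origin: centre of its underside. Leave alone.
- pepper_mill: Dark wood and steel pepper mill with a push button on top, 58 mm across, 158 mm high, loose. Origin: centre of its underside. Leave alone.
- egg_cup: Stainless steel egg cup, 50 mm across, 50 mm high, loose. Origin: centre of its underside. Leave alone.
There are look-alikes about, which are no part of the job. Leave any pink look-alike of the lid alone. Leave any red look-alike of the grinder alone.

How it is judged:
On the way, in this order (a step that is already met when the one before it is completed fails the run):
1. the lid is lifted off the tray in the fingers (contact force between the fingers and lid above 1 N and height (world z) of lid above 0.05 m and contact force between lid and tray below 0.05 N), for 0.1 s.
2. the lid is down in the collar, its tabs through the notches and below the lip, not yet twisted on (z of lid in the frame of grinder between 0.105 and 0.1135 m and horizontal distance between lid and grinder below 0.005 m and angle between the x axis of lid and the x axis of grinder, either way round below 0.4 rad), for 0.1 s.
At the end, for the whole second after the job is handed in: Lid seated with its tabs under the lip (at most 3.5 mm above its seat, 5 mm off axis, 0.08 rad tilt), twisted 0.785 +- 0.2 rad clockwise from the notches, switch ring at 0.45 to 1.05, still, gripped with over 2 N; butter bell, shaker, mill and egg cup moved under 15 mm (angle between the x axis of lid and the x axis of grinder, either way round between 0.585 and 0.985 rad and value of joint switch_ring between 0.45 and 1.05 rad and z of lid in the frame of grinder between 0.105 and 0.1145 m and horizontal distance between lid and grinder below 0.005 m and angle between lid's own z axis and vertical below 0.08 rad and contact force between the fingers and lid above 2 N and angular speed of lid below 0.15 rad/s and linear speed of lid below 0.02 m/s and distance of each of butter_bell, sugar_shaker, pepper_mill, egg_cup from where it was at the start of the episode below 0.015 m); the arm keeps its last pose, push and grip.
It fails at once if the lid is twisted on into the lock click (value of joint switch_ring above 1.2 rad).
It fails at once if the butter bell is knocked (distance of butter_bell from where it was at the start of the episode above 0.03 m or angle between butter_bell's own z axis and vertical above 0.3 rad).
It fails at once if the sugar shaker is knocked (distance of sugar_shaker from where it was at the start of the episode above 0.03 m or angle between sugar_shaker's own z axis and vertical above 0.3 rad).
It fails at once if the pepper mill is knocked (distance of pepper_mill from where it was at the start of the episode above 0.03 m or angle between pepper_mill's own z axis and vertical above 0.3 rad).
It fails at once if the egg cup is knocked (distance of egg_cup from where it was at the start of the episode above 0.03 m or angle between egg_cup's own z axis and vertical above 0.3 rad).
It also fails if it takes over 48 s, if anything falls off the work surface, if the arm or the gripper's body presses on something with over 40 N, if the wrist force passes 120 N, or if a joint passes its speed limit or range.

## Working session

There is one attempt and no reset: what is moved stays moved. The work goes in short steps, Python scripts to look and compute and a tool call to move; the robot and the scene stay as the last step left them, time stands still between calls to the robot, and variables do not carry over. Pictures are saved under pics/ and viewed, about 8 in all and at most 12, crops included, and the job is handed in when it is done.

Besides the shell and the picture viewer there is one more tool, called after "Request:" by a JSON object that holds its "fn" and its "kwargs", one argument or row to a line. drive_tool: Moves the arm, as the interface text tells. Its arguments: {"type":"object","properties":{"claw":{"type":"array","items":{"type":"number"}},"slide":{"type":"array","items":{"type":"array","items":{"type":"number"}}},"twist":{"type":"array","items":{"type":"number"}}},"required":["claw","slide","twist"]}

```bash
mkdir -p pics; cat > h.py <<'E'
import numpy as np, cv2
from cell import telemetry, read_camera, camera_model, close_job
def snap(n,f):
    m=camera_model(n); im=read_camera(n); cv2.imwrite('pics/'+f,im); return m,im
def ray(m,u,v):
    R=np.array(m['attitude']); d=np.array([(u-m['cx'])/m['fx'],-(v-m['cy'])/m['fy'],-1.])
    return np.array(m['position']),R@d
def onz(m,u,v,z):
    p,d=ray(m,u,v); return p+d*(z-p[2])/d[2]
def proj(m,P):
    q=np.array(m['attitude']).T@(np.array(P)-np.array(m['position'])); return m['cx']+m['fx']*q[0]/-q[2], m['cy']-m['fy']*q[1]/-q[2]
E
python3 - <<'E'
from h import *
for n in ['scene','side','wrist']:
    m,im=snap(n,n+'0.png'); print(n,m)
s=telemetry.get_state(); print(s)
E
```

```text
scene {'fx': 514.7663038423458, 'fy': 514.7663038423458, 'cx': 319.8484172826449, 'cy': 237.07787304566486, 'position': array([1.04041902, 0.04045188, 0.95375426]), 'attitude': array([[-0.17864879, -0.84486339,  0.50427221],
       [ 0.98390535, -0.15139191,  0.09492495],
       [-0.00385588,  0.51311436,  0.85831159]])}
side {'fx': 480.7025601188034, 'fy': 480.7025601188034, 'cx': 322.80751705824684, 'cy': 239.85805959842952, 'position': array([0.50212272, 0.69761266, 0.96579544]), 'attitude': array([[-0.99939316,  0.01361817, -0.0320601 ],
       [-0.03128005, -0.75582632,  0.65402456],
       [-0.01532525,  0.65463052,  0.75579364]])}
wrist {'fx': 360.71240233608006, 'fy': 360.71240233608006, 'cx': 318.8826031119318, 'cy': 236.19191952703432, 'position': array([ 0.28494704, -0.58715852,  0.38355541]), 'attitude': array([[ 0.333762  ,  0.91118813,  0.24153492],
       [-0.9426515 ,  0.32352229,  0.08210647],
       [-0.00332749, -0.25508728,  0.96691231]])}
{'time': 0.15, 'joint_positions': array([-1.31262106e+00,  1.24332272e-01,  1.65137145e+00, -1.32950300e-05,
        1.36746291e+00, -8.26051299e-02]), 'qvel': array([-0.00014596, -0.00108752, -0.0030375 ,  0.00098919, -0.00056356,
        0.00038108]), 'joint_efforts': array([ 2.23532616e-04, -4.18192756e+01, -3.60471332e+01,  7.75260874e-02,
        4.68462962e-02, -1.03593297e-04]), 'position': array([ 0.21708377, -0.61215287,  0.21367773]), 'tcp_rot': array([[ 3.34224929e-01, -9.42493249e-01, -4.14451249e-04],
       [-9.42492033e-01, -3.34225165e-01,  1.51848319e-03],
       [-1.56968019e-03, -1.16897934e-04, -9.99998761e-01]]), 'ft_force': array([ 0.12771237, -0.27081125,  0.38534238]), 'moment': array([ 0.05194799, -0.03166346, -0.00418013]), 'gripper_width': 1.0004126593940181}
```

View pics/scene0.png

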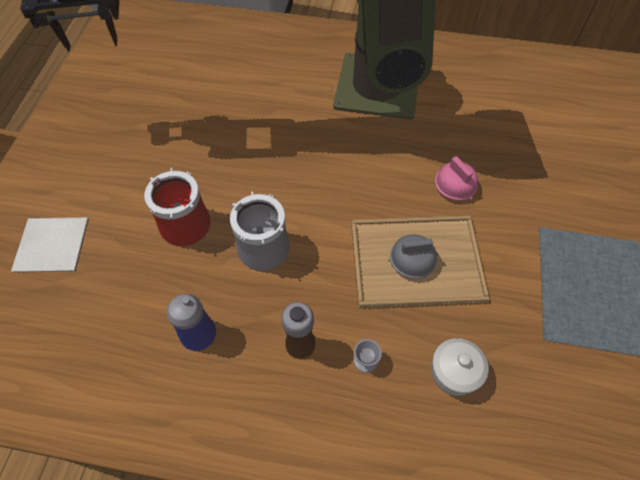

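View pics/side0.png

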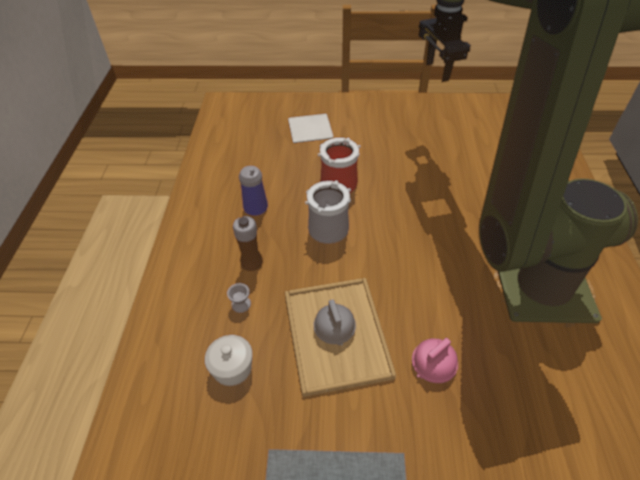

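The scene shows the lid on the tray with its bar around (417,243), the grey grinder's collar at (258,216), and red and pink look-alikes at (175,190) and (458,180). The side view shows the lid bar around (334,311) and the collar at (329,198).

```bash
python3 - <<'E'
from h import *
ms=camera_model('scene'); md=camera_model('side')
for nm,a,b,z in [('lidbar',(417,243),(334,311),.086),('collar',(258,216),(329,198),.125)]:
    print(nm,onz(ms,*a,z).round(3),onz(md,*b,z).round(3))
for nm,a,z in [('mill',(297,314),.158),('shaker',(185,302),.146),('cup',(368,350),.05),('bell',(464,360),.09),('red',(173,193),.125)]: print(nm,onz(ms,*a,z).round(3))
print('bar ends',onz(ms,404,243,.086),onz(ms,431,242,.086))
E
```

```text
lidbar [0.51  0.133 0.086] [0.509 0.138 0.086]
collar [ 0.528 -0.177  0.125] [ 0.527 -0.169  0.125]
mill [ 0.725 -0.058  0.158]
shaker [ 0.733 -0.252  0.146]
cup [0.728 0.069 0.05 ]
bell [0.73  0.231 0.09 ]
red [ 0.505 -0.356  0.125]
bar ends [0.51490003 0.10834045 0.086     ] [0.50335802 0.15993553 0.086     ]
```

Request:
{"fn": "drive_tool", "kwargs": {
  "claw": [-1,-1,-1,-1,-1],
  "slide": [
    [30,40,30],
    [70,90,60],
    [110,140,80],
    [150,190,90],
    [190,240,90]
  ],
  "twist": [0.1,0.2,0.3,0.4,0.5]
}}

```text
time: 0.78
position: [0.3981, -0.3835, 0.3043]
tcp_rot: [[0.747, -0.665, 0.0], [-0.665, -0.747, -0.0], [0.001, 0.0, -1.0]]
ft_force: [-0.2, -0.0, -0.6]
gripper_width: 0.998
```

Request:
{"fn": "drive_tool", "kwargs": {
  "claw": [-1,-1,-1,-1,-1],
  "slide": [
    [20,40,0],
    [40,80,0],
    [60,120,0],
    [80,160,0],
    [100,200,0]
  ],
  "twist": [0.1,0.2,0.3,0.4,0.5]
}}

```text
time: 1.4
position: [0.4984, -0.182, 0.304]
tcp_rot: [[0.975, -0.222, 0.0], [-0.222, -0.975, -0.0], [0.0, 0.0, -1.0]]
ft_force: [0.3, 0.2, -0.4]
gripper_width: 0.999
```

Request:
{"fn": "drive_tool", "kwargs": {
  "claw": [-1,-1,-1,-1,-1],
  "slide": [
    [0,0,0],
    [0,0,0],
    [0,0,0],
    [0,0,0],
    [0,0,0]
  ],
  "twist": [0,0,0,0,0]
}}

```text
time: 2.02
position: [0.4982, -0.1826, 0.304]
tcp_rot: [[0.975, -0.223, 0.0], [-0.223, -0.975, -0.0], [0.0, 0.0, -1.0]]
ft_force: [0.7, -0.3, 1.0]
gripper_width: 1.0
```

```bash
python3 - <<'E'
from h import *
m,im=snap('wrist','w1.png'); s=telemetry.get_state(); print(s['time'],s['position'],s['joint_positions'],proj(m,[.527,-.173,.125]))
E
```

```text
2.075 [ 0.49822095 -0.18249463  0.30401454] [-4.52321678e-01 -1.83540959e-01  1.80242267e+00  2.70309464e-05
  1.52239376e+00 -2.27424868e-01] (np.float64(345.73016140138395), np.float64(201.91006627069925))
```

View pics/w1.png

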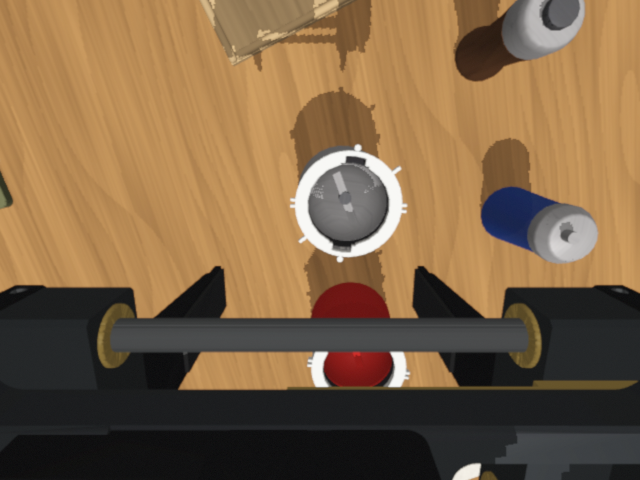

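The wrist view shows the grey grinder with its collar at (349,204), dots at (357,147) and (340,259), and long ribs at (397,170) and (303,239). The ribs are 45° clockwise of the dots, as described.

```bash
python3 - <<'E'
from h import *
m=camera_model('wrist'); im=cv2.imread('pics/w1.png')
hsv=cv2.cvtColor(im,cv2.COLOR_BGR2HSV)
k=((hsv[...,1]<40)&(hsv[...,2]>190)).astype(np.uint8)
k[:,:250]=0;k[:,440:]=0;k[:130]=0;k[275:]=0
o=cv2.morphologyEx(k,cv2.MORPH_OPEN,np.ones((6,6)))
c=max(cv2.findContours(o,cv2.RETR_EXTERNAL,cv2.CHAIN_APPROX_NONE)[0],key=len)
e=cv2.fitEllipse(cv2.convexHull(c)); print(e)
P=np.array([onz(m,*p,.125)[:2] for p in c[:,0]]); 
ctr,r=cv2.minEnclosingCircle(P.astype(np.float32)); print(ctr,r, onz(m,*e[0],.125))
C=np.array(onz(m,*e[0],.125)[:2])
# protrusions: white pixels outside
ys,xs=np.nonzero(k); W=np.array([onz(m,x,y,.125)[:2] for x,y in zip(xs,ys)])-C
rr=np.hypot(*W.T); print(np.percentile(rr,[50,90,97,100]))
R0=.0535
a=np.degrees(np.arctan2(W[:,1],W[:,0]))
sel=rr>R0
h,_=np.histogram(a[sel],bins=72,range=(-180,180)); print([(i*5-180,int(n)) for i,n in enumerate(h) if n])
d=(hsv[...,2]<70).astype(np.uint8)
ys,xs=np.nonzero(d[140:260,290:410]); D=np.array([onz(m,x+290,y+140,.125)[:2] for x,y in zip(xs,ys)])-C
q=np.hypot(*D.T); s=(q>.040)&(q<.049)
aa=np.arctan2(D[s,1],D[s,0]); print('notch axis',np.degrees(np.angle(np.mean(np.exp(2j*aa)))/2),s.sum())
for p in [(357,147),(340,259),(397,170),(303,239)]:
    w=onz(m,*p,.125)[:2]-C; print(p,w,np.degrees(np.arctan2(w[1],w[0])))
E
```

```text
((334.7498474121094, 203.35049438476562), (77.0240478515625, 99.45770263671875), 9.206724166870117)
(0.5174466371536255, -0.1730891764163971) 0.05067858099937439 [ 0.51630607 -0.17185216  0.125     ]
[0.04998591 0.06114964 0.06437562 0.07096188]
[(-105, 1), (-100, 28), (-95, 12), (-90, 13), (-85, 18), (-80, 24), (-75, 30), (-70, 34), (-65, 40), (-60, 45), (-55, 48), (-50, 54), (-45, 59), (-40, 58), (-35, 62), (-30, 65), (-25, 67), (-20, 83), (-15, 72), (-10, 66), (-5, 62), (0, 59), (5, 57), (10, 59), (15, 77), (20, 45), (25, 35), (30, 33), (35, 25), (40, 19), (45, 11), (50, 18), (55, 22)]
notch axis 83.82153943913616 238
(357, 147) [0.03173953 0.04756369] 56.28458351493399
(340, 259) [-0.0069506  -0.05705849] -96.94529046753429
(397, 170) [0.06474059 0.01813108] 15.645291115359596
(303, 239) [-0.03869941 -0.02815371] -143.96421513496827
```

```bash
cat > col.py <<'E'
from h import *
from scipy.optimize import least_squares
def collar(m,im,C):
    hsv=cv2.cvtColor(im,cv2.COLOR_BGR2HSV)
    C=np.array(C,float)
    k=(hsv[...,1]<60)&(hsv[...,2]>170)
    ys,xs=np.nonzero(k); W=np.array([onz(m,x,y,.125)[:2] for x,y in zip(xs,ys)])
    for _ in range(8):   # outer edge by angle bin, robust circle
        d=W-C; r=np.hypot(*d.T); a=np.arctan2(d[:,1],d[:,0]); E=[]
        for t in np.arange(-np.pi,np.pi,.05):
            s=(abs(a-t)<.025)&(r<.075)&(r>.03)
            if s.sum()>3: E.append(W[s][r[s].argmax()])
        E=np.array(E); f=least_squares(lambda p:np.hypot(E[:,0]-p[0],E[:,1]-p[1])-p[2],[*C,.052],loss='soft_l1',f_scale=.0007).x; C=f[:2]
    d=W-C; r=np.hypot(*d.T); a=np.degrees(np.arctan2(d[:,1],d[:,0]))
    s=(r>f[2]+.0015)&(r<f[2]+.012)
    h,_=np.histogram(a[s],bins=120,range=(-180,180)); return f,[(i*3-180,int(n)) for i,n in enumerate(h) if n]
E
python3 - <<'E'
from col import *
m=camera_model('wrist'); im=cv2.imread('pics/w1.png')
f,h=collar(m,im,[.528,-.172]); print(f,h)
for p in [(357,147),(340,259),(397,170),(303,239),(356,160),(342,246)]:
    w=onz(m,*p,.125)[:2]-f[:2]; print(p,w,np.degrees(np.arctan2(w[1],w[0])))
E
```

```text
[ 0.52871911 -0.17671643  0.05265622] [(-159, 14), (-156, 14), (-114, 12), (-111, 12), (-108, 1), (-21, 8), (-18, 3), (-15, 6), (-12, 5), (21, 12), (24, 21), (63, 2), (66, 14), (69, 15), (72, 1), (159, 11), (162, 2), (165, 9), (168, 3)]
(357, 147) [0.0193265  0.05242797] 69.76462029082937
(340, 259) [-0.01936364 -0.05219422] -110.35445002509202
(397, 170) [0.05232756 0.02299535] 23.7230918407193
(303, 239) [-0.05111244 -0.02328944] -155.5035686574693
(356, 160) [0.01604161 0.04090794] 68.58790163397126
(342, 246) [-0.01452028 -0.03917445] -110.3375752805926
```

Request:
{"fn": "drive_tool", "kwargs": {
  "claw": [-1,-1,-1,-1,-1],
  "slide": [
    [2,50,0],
    [5,110,0],
    [7,160,0],
    [10,220,0],
    [12,270,0]
  ],
  "twist": [0.1,0.2,0.3,0.4,0.44]
}}

```text
time: 2.7
position: [0.5101, 0.0894, 0.3042]
tcp_rot: [[0.977, 0.215, 0.001], [0.215, -0.977, 0.0], [0.001, 0.0, -1.0]]
ft_force: [0.7, -0.6, 0.8]
gripper_width: 1.002
```

Request:
{"fn": "drive_tool", "kwargs": {
  "claw": [-1,-1,-1,-1,-1],
  "slide": [
    [0,48,-20],
    [0,48,-54],
    [0,48,-54],
    [0,48,-54],
    [0,48,-54]
  ],
  "twist": [0,0,0,0,0]
}}

```text
time: 3.32
position: [0.5111, 0.1368, 0.2523]
tcp_rot: [[0.977, 0.214, 0.004], [0.214, -0.977, 0.001], [0.004, 0.0, -1.0]]
ft_force: [0.5, -0.4, 0.1]
gripper_width: 1.001
```

```bash
python3 - <<'E'
from h import *
m,im=snap('wrist','w2.png'); s=telemetry.get_state(); np.save('w2.npy',m,allow_pickle=True); print(s['time'],s['position'],s['joint_positions'],proj(m,[.51,.136,.086]))
E
```

```text
3.375 [0.51097518 0.13686217 0.25211106] [ 1.60208882e-01 -1.70186428e-01  1.87641120e+00 -1.21135460e-05
  1.43152029e+00 -5.55409885e-02] (np.float64(316.40910167757744), np.float64(221.06575601320617))
```

View pics/w2.png

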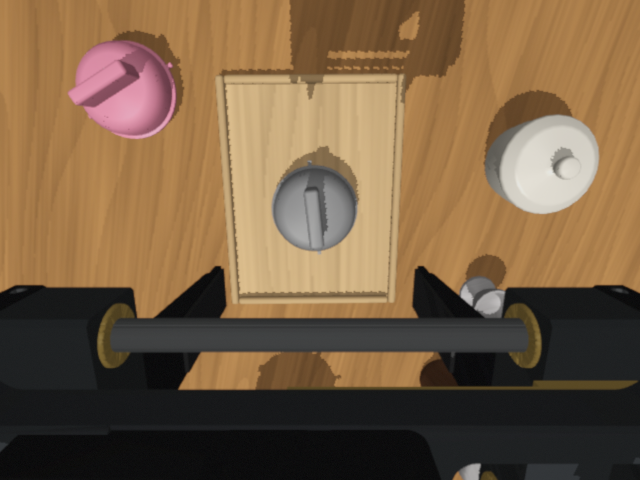

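The wrist view shows the lid at (314,208) with its bar running from about (311,188) to (316,247) and small pointers near (310,163) and (320,251).

```bash
python3 - <<'E'
from h import *
m=camera_model('wrist'); im=cv2.imread('pics/w2.png')
hsv=cv2.cvtColor(im,cv2.COLOR_BGR2HSV)
k=((hsv[...,1]<50)).astype(np.uint8); k[:150]=0;k[262:]=0;k[:,:255]=0;k[:,370:]=0
c=max(cv2.findContours(k,cv2.RETR_EXTERNAL,cv2.CHAIN_APPROX_NONE)[0],key=len)
e=cv2.fitEllipse(c); print(e, onz(m,*e[0],.025))
for p in [(310,163),(320,251)]: print(onz(m,*p,.027))
a,b=onz(m,311,188,.086),onz(m,316,247,.086);print(a,b,(a+b)/2)
cv2.imwrite('pics/w2c.png',cv2.resize(im[155:260,260:370],None,fx=5.5,fy=5.5,interpolation=cv2.INTER_CUBIC))
E
```

```text
((314.0604248046875, 207.328369140625), (83.82107543945312, 85.68355560302734), 170.21142578125) [0.50665076 0.13774653 0.025     ]
[0.49218245 0.18435401 0.027     ]
[0.52388181 0.09004705 0.027     ]
[0.49829138 0.16574043 0.086     ] [0.51494483 0.11080038 0.086     ] [0.5066181  0.13827041 0.086     ]
```

View pics/w2c.png

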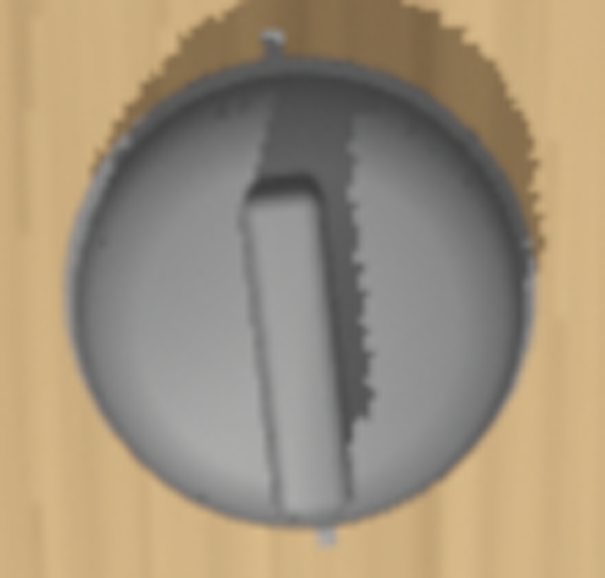

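Crop: the bar's top face runs from (312,191) to (318,248) in the full image. That puts the lid axis at about (0.507, 0.137) with the bar at 108°.

Request:
{"fn": "drive_tool", "kwargs": {
  "claw": [-1,-1,-1,-1,-1],
  "slide": [
    [-4,0,-40],
    [-4,0,-90],
    [-4,0,-130],
    [-4,0,-150],
    [-4,0,-150]
  ],
  "twist": [0.1,0.1,0.1,0.1,0.1]
}}

```text
time: 4.0
position: [0.5066, 0.1366, 0.1015]
tcp_rot: [[0.951, 0.31, 0.002], [0.31, -0.951, 0.001], [0.002, -0.0, -1.0]]
ft_force: [0.6, -0.2, -0.5]
gripper_width: 0.997
```

Request:
{"fn": "drive_tool", "kwargs": {
  "claw": [-1,-1,-1,1,1],
  "slide": [
    [0,0,-20],
    [0,0,-40],
    [0,0,-40],
    [0,0,-40],
    [0,0,-40]
  ],
  "twist": [0,0,0,0,0]
}}

```text
time: 4.62
position: [0.5076, 0.1367, 0.0628]
tcp_rot: [[0.951, 0.31, 0.004], [0.31, -0.951, 0.001], [0.004, 0.0, -1.0]]
ft_force: [-0.8, -0.6, -0.4]
gripper_width: 0.844
```

Request:
{"fn": "drive_tool", "kwargs": {
  "claw": [1,1,1,1,1],
  "slide": [
    [0,0,0],
    [0,0,0],
    [0,0,0],
    [0,0,0],
    [0,0,0]
  ],
  "twist": [0,0,0,0,0]
}}

```text
time: 5.25
position: [0.5075, 0.1367, 0.0627]
tcp_rot: [[0.951, 0.31, 0.004], [0.31, -0.951, 0.001], [0.004, 0.0, -1.0]]
ft_force: [-0.0, -0.2, -0.3]
gripper_width: 0.324
```

Request:
{"fn": "drive_tool", "kwargs": {
  "claw": [1,1,1,1,1],
  "slide": [
    [0,0,0],
    [0,0,0],
    [0,0,0],
    [0,0,0],
    [0,0,0]
  ],
  "twist": [0,0,0,0,0]
}}

```text
time: 5.88
position: [0.5074, 0.1367, 0.0626]
tcp_rot: [[0.951, 0.31, 0.004], [0.31, -0.951, 0.001], [0.004, 0.0, -1.0]]
ft_force: [0.5, 1.1, -1.3]
gripper_width: 0.145
```

Request:
{"fn": "drive_tool", "kwargs": {
  "claw": [1,1,1,1,1],
  "slide": [
    [0,0,20],
    [0,0,50],
    [0,0,90],
    [0,0,140],
    [0,0,170]
  ],
  "twist": [0,0,0,0,0]
}}

```text
time: 6.5
position: [0.5082, 0.1369, 0.2355]
tcp_rot: [[0.951, 0.31, 0.007], [0.31, -0.951, 0.002], [0.007, 0.001, -1.0]]
ft_force: [0.6, -0.4, -0.2]
gripper_width: 0.148
```

```bash
python3 - <<'E'
from h import *
m,im=snap('wrist','w3.png'); m2,im2=snap('side','s3.png'); s=telemetry.get_state(); print(s['time'],s['position'],s['ft_force'],s['gripper_width'])
u,v=map(int,proj(m2,s['position'])); c=im2[max(v-110,0):v+110,u-110:u+110]
w=cv2.resize(im[100:480],(640,380)); cv2.imwrite('pics/c3.png',np.hstack([cv2.resize(w,(480,285)),cv2.resize(c,(285,285))]))
E
```

```text
6.6 [0.50965268 0.13708337 0.23722121] [-0.18137068  0.24118856 -1.52264999] 0.14597346189987873
```

View pics/c3.png

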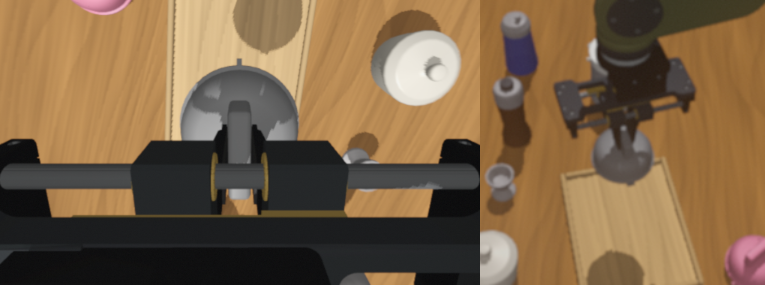

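The lid is in the fingers, with the bar square to the jaws. The far pointer is at about full-image pixel (319,183), which I'll use to get the lid's axis relative to the tool.

```bash
python3 - <<'E'
from h import *
m=camera_model('wrist'); s=telemetry.get_state(); R=s['tcp_rot']; t=s['position']
im=cv2.imread('pics/w3.png')
print(im[165:200,319].astype(int).sum(1)//3)
for v in [178,181,183,185]:
    P=onz(m,319,v,t[2]-.035); q=R.T@(P-t); print(v,q.round(4), np.degrees(np.arctan2(q[0],abs(q[1]))))
hsv=cv2.cvtColor(im,cv2.COLOR_BGR2HSV); k=(hsv[...,1]<50); k[:165]=0;k[270:]=0;k[:,:220]=0;k[:,420:]=0
ys,xs=np.nonzero(k); 
for y in range(170,270,10):
    x=xs[ys==y]; print(y,x.min() if len(x) else None,x.max() if len(x) else None,end='; ')
# flange edge circle at z=TCP-.035..-.039
c=max(cv2.findContours(k[:265].astype(np.uint8),cv2.RETR_EXTERNAL,cv2.CHAIN_APPROX_NONE)[0],key=len)[:,0]
c=c[(c[:,1]<262)]
Q=np.array([R.T@(onz(m,*p,t[2]-.037)-t) for p in c])[:,:2]
from scipy.optimize import least_squares
print(least_squares(lambda p:np.hypot(*(Q-p[:2]).T)-.048,[0,0],loss='soft_l1',f_scale=.001).x, least_squares(lambda p:np.hypot(*(Q-p[:2]).T)-p[2],[0,0,.048],loss='soft_l1',f_scale=.001).x)
E
```

```text
[174 173 173 174 175 177 180 180 181 181 181 180 165 118 103 102 102 102
 101 101 102 102 104 105 105 106 106  98  81  75  76  77  77  79  80]
178 [ 0.0007 -0.0529  0.0349] 0.7906886033391852
181 [ 0.0007 -0.0512  0.0349] 0.8158221836657149
183 [ 0.0007 -0.0501  0.0349] 0.8335790459118047
185 [ 0.0007 -0.0489  0.0349] 0.8522054535318991
170 None None; 180 316 321; 190 298 340; 200 276 362; 210 262 374; 220 254 383; 230 248 389; 240 244 393; 250 241 396; 260 240 397; [0.00045772 0.00080993] [4.59852090e-04 2.38959735e-05 4.73754438e-02]
```

Request:
{"fn": "drive_tool", "kwargs": {
  "claw": [1,1,1,1,1],
  "slide": [
    [2,-30,0],
    [6,-80,0],
    [9,-130,0],
    [12,-180,0],
    [15,-230,0]
  ],
  "twist": [-0.05,-0.15,-0.25,-0.35,-0.45]
}}

```text
time: 7.22
position: [0.5236, -0.0942, 0.2346]
tcp_rot: [[0.99, -0.138, 0.009], [-0.138, -0.99, -0.002], [0.009, 0.001, -1.0]]
ft_force: [0.6, -0.7, -1.1]
gripper_width: 0.144
```

Request:
{"fn": "drive_tool", "kwargs": {
  "claw": [1,1,1,1,1],
  "slide": [
    [2,-40,0],
    [3,-65,0],
    [4,-82,0],
    [4,-82,-20],
    [4,-82,-30]
  ],
  "twist": [-0.1,-0.18,-0.228,-0.228,-0.228]
}}

```text
time: 7.85
position: [0.5265, -0.1749, 0.2015]
tcp_rot: [[0.934, -0.357, 0.005], [-0.357, -0.934, -0.002], [0.005, 0.0, -1.0]]
ft_force: [-0.5, 0.5, -1.4]
gripper_width: 0.143
```

```bash
python3 - <<'E'
from h import *
m,im=snap('wrist','w4.png'); m2,im2=snap('side','s4.png'); s=telemetry.get_state(); print(s['time'],s['position'],s['tcp_rot'][:2,0],s['ft_force'],s['gripper_width'])
R=s['tcp_rot'];print(np.degrees(np.arctan2(R[1,0],R[0,0])))
m3,im3=snap('scene','sc4.png')
w=im[40:320,160:480]
def cr(m,im):
    u,v=map(int,proj(m,[.529,-.177,.14])); return cv2.resize(im[v-60:v+60,u-60:u+60],(360,360),interpolation=cv2.INTER_CUBIC)
cv2.imwrite('pics/c4.png',np.hstack([cv2.resize(w,(412,360)),cr(m3,im3)]))
E
```

```text
7.95 [ 0.52627945 -0.17464358  0.20149598] [ 0.93434866 -0.35633467] [-0.49090067  0.14720867 -1.33084147] 0.14876619945499917
-20.87546409436427
```

View pics/c4.png

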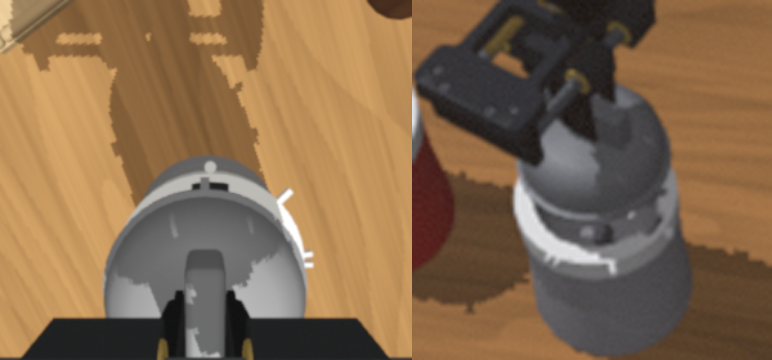

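The wrist crop shows the pointer at (203) and the notch/dot at (211). That is about 3 mm to the right, matching the computed residual of (+2.4, −2.1) mm. I'll correct it and lower.

Request:
{"fn": "drive_tool", "kwargs": {
  "claw": [1,1,1,1,1],
  "slide": [
    [2.4,-2.1,0],
    [2.4,-2.1,-8],
    [2.4,-2.1,-15],
    [2.4,-2.1,-18],
    [2.4,-2.1,-18]
  ],
  "twist": [0,0,0,0,0]
}}

```text
time: 8.62
position: [0.5291, -0.177, 0.1845]
tcp_rot: [[0.934, -0.356, 0.005], [-0.356, -0.934, -0.003], [0.006, 0.001, -1.0]]
ft_force: [0.1, 0.0, -0.7]
gripper_width: 0.146
```

Request:
{"fn": "drive_tool", "kwargs": {
  "claw": [1,1,1,1,1],
  "slide": [
    [0,0,-4],
    [0,0,-8],
    [0,0,-11],
    [0,0,-14],
    [0,0,-14]
  ],
  "twist": [0,0,0,0,0]
}}

```text
time: 9.25
position: [0.5289, -0.1769, 0.17]
tcp_rot: [[0.934, -0.356, 0.004], [-0.356, -0.934, -0.002], [0.005, 0.001, -1.0]]
ft_force: [1.2, -1.2, -1.7]
gripper_width: 0.143
```

Request:
{"fn": "drive_tool", "kwargs": {
  "claw": [1,1,1,1,1],
  "slide": [
    [0,0,-2],
    [0,0,-4],
    [0,0,-6],
    [0,0,-6.5],
    [0,0,-6.5]
  ],
  "twist": [0,0,0,0,0]
}}

```text
time: 9.88
position: [0.5291, -0.177, 0.1645]
tcp_rot: [[0.934, -0.356, 0.005], [-0.356, -0.934, -0.002], [0.005, 0.001, -1.0]]
ft_force: [-2.7, 1.3, 6.6]
gripper_width: 0.147
```

Contact came at the expected seat height, with the tabs through the notches. Now I'll twist clockwise.

Request:
{"fn": "drive_tool", "kwargs": {
  "claw": [1,1,1,1,1],
  "slide": [
    [0,0,-0.5],
    [0,0,-0.5],
    [0,0,-0.5],
    [0,0,-0.5],
    [0,0,-0.5]
  ],
  "twist": [0,-0.1,-0.2,-0.3,-0.4]
}}

```text
time: 10.5
position: [0.5293, -0.1778, 0.1646]
tcp_rot: [[0.72, -0.694, 0.004], [-0.694, -0.72, -0.006], [0.007, 0.002, -1.0]]
ft_force: [-1.3, -1.5, 4.4]
gripper_width: 0.146
```

```bash
python3 - <<'E'
from h import *
s=telemetry.get_state(); print(s['position'],s['ft_force'],s['moment'],np.degrees(np.arctan2(s['tcp_rot'][1,0],s['tcp_rot'][0,0])))
E
```

```text
[ 0.52929262 -0.17782085  0.16458122] [-1.33777001 -1.49317524  4.38567025] [-0.17445901  0.53573997  0.30159087] -43.93002249495725
```

Request:
{"fn": "drive_tool", "kwargs": {
  "claw": [1,1,1,1,1],
  "slide": [
    [0,0.5,-0.5],
    [0,0.5,-0.5],
    [0,0.5,-0.5],
    [0,0.5,-0.5],
    [0,0.5,-0.5]
  ],
  "twist": [-0.1,-0.2,-0.3,-0.38,-0.38]
}}

```text
time: 11.12
position: [0.5296, -0.178, 0.1647]
tcp_rot: [[0.413, -0.911, 0.003], [-0.911, -0.413, -0.009], [0.009, 0.001, -1.0]]
ft_force: [-2.2, -1.9, 4.6]
gripper_width: 0.145
```

```bash
python3 - <<'E'
from h import *
m,im=snap('wrist','w5.png'); m3,im3=snap('scene','sc5.png'); s=telemetry.get_state(); print(s['position'],s['ft_force'],s['moment'],np.degrees(np.arctan2(s['tcp_rot'][1,0],s['tcp_rot'][0,0])),s['gripper_width'])
u,v=map(int,proj(m3,[.529,-.177,.14])); c=cv2.resize(im3[v-60:v+60,u-60:u+60],(340,340),interpolation=cv2.INTER_CUBIC)
cv2.imwrite('pics/c5.png',np.hstack([cv2.resize(im[80:320,160:480],(453,340)),c]))
E
```

```text
[ 0.52961463 -0.17801974  0.16465722] [-1.75060074 -3.71790075  4.80149931] [-0.32256966  0.4189785   0.13873357] -65.62933357272006 0.14551563404375198
```

View pics/c5.png

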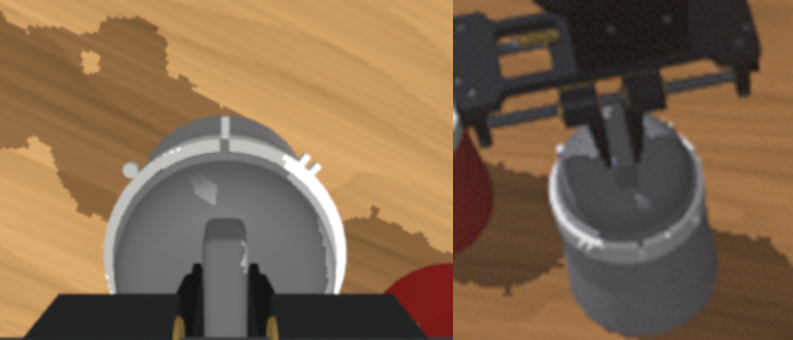

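The bar and its pointer at (226) line up with the long pulse rib at (226), and the flange is flat on the collar. One quick stillness check, then I'll hand in.

```bash
python3 - <<'E'
from h import *
for i in range(3): read_camera('side')
s=telemetry.get_state(); print(s['time'],s['position'],s['ft_force'],abs(s['qvel']).max(),np.degrees(np.arctan2(s['tcp_rot'][1,0],s['tcp_rot'][0,0])),s['gripper_width'])
print(close_job())
E
```

```text
11.375 [ 0.52960854 -0.17803129  0.16466305] [-1.59356811 -4.36545676  4.36994025] 0.0019343479563961655 -65.64359367621049 0.1465322293973296
the job is handed in; nothing more can be done
None
```

I lifted the lid off the tray by its grip bar, lowered it with its tabs through the notches onto the collar, and twisted it clockwise to the pulse mark. I handed the job in at 11.4 s with the lid still gripped; `close_job` gives no verdict.

- **Seat:** contact came at the expected height. The TCP was at 164.6 mm against about 164 mm planned, with 4 to 5 N of upward push held at the end.
- **Twist:** the tool turned 44.8° clockwise from the measured notch direction. In the wrist image the bar and pointer lined up with the long pulse rib. I could not read the switch ring directly.
- **Stillness and grip:** the joints were almost still (under 0.002 rad/s), and the gripper opening of 13.9 mm matches the 14 mm bar.
- **Differences:** the TCP ended about 1.6 mm from the measured collar centre, which is inside the 5 mm limit. The side camera had put the collar about 8 mm off the wrist-camera value in y, and I used the wrist-camera value.
- **Other objects:** the arm kept clear of the butter bell, shaker, mill and egg cup, but I took no separate measurement of them at the end.

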